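# Shut the beauty case and snap its two latches

## Robot

A 6-joint arm with a two-finger parallel gripper is mounted at the origin on the work surface. World frame = base frame: x ahead of the robot, y to its left, z up, the work surface at z = 0. Lengths are in m, angles in rad, forces in N, time in s.
With the tool pointing down it reaches from about 0.225 to 0.875 m from the base axis. Payload 3.4 kg.
Tool frame: the origin (TCP) lies at the very end of the fingers, on their centre line; the grasp point (between the pads) lies 19 mm behind it; z points along the fingers, y is the direction in which the jaws open and shut (so a half turn about z gives the same grasp; the last joint's range is limited). The gripper opens to 85 mm and grips with 20 to 120 N. Pads are 22 mm wide; open, the fingers measure 114 mm over their backs; the gripper's body (76 mm by 85 mm) begins 54 mm behind the grasp point. The pads swing forward as they close: fully open they stand 13 mm farther back than shut.
Start: joints at [1.15, 0.276, 1.505, -0, 1.361, -0.121], TCP at [0.17, 0.549, 0.206] pointing down, gripper open.
Joint ranges: [-2.89, 2.89], [-0.75, 2.08], [0.22, 2.7], [-1.18, 4.32], [0.11, 2.71], [-2.7, 2.7]. Speed limits (rad/s): [2.57, 2.57, 3.14, 3.14, 3.14, 3.14].

## Interface

Orientations are given as a unit quaternion [w, x, y, z].
In Python, from rig import manip, viewer, job gives the robot as it stands.
- The arm moves only by the shell command python3 -m crank 'ROWS' [OPENING] [FORCE]. ROWS is JSON, a list of rows, each a list of 6 numbers: the shift along the tool's x, y, z in m, then the turn, a rotation vector about the tool's x, y, z in degrees. In form: [[dx, dy, dz, rx, ry, rz], ...]. A call has 1 to 20 rows; each row is the pose to reach, as a shift and turn from the pose measured when the call began, along the tool's axes at that moment; what a row does not reach only later rows make up. A row lasts 1/8 s, in which the tool goes at most 62.5 mm and 10.7 degrees, less where a joint would pass 70% of its speed; a pose out of reach is approached as far as the arm can. A call with a gripper value outside its range is refused whole. OPENING is the opening, from 0 (shut) to 1 (fully open), set as the call begins (- or left out, the last holds). The fingers move at their own pace and stop on an object; FORCE is the grip in N (left out, the last holds). Time passes only in rows, so rows that repeat a pose let the fingers close. It gives the time, the measured TCP pose, the force and the opening at its end, in the units of the state.
- manip.get_state(): the state, without advancing time (a new reading comes with each control period).
- viewer.get_image(name): name is "side" or "top"; returns a dict with "frame" (400x640x3 uint8, blue, green, red), "range_z" (400x640 float32, m along the optical axis (not along the pixel's ray), 0 where there is no reading), "intrinsics" (3x3 intrinsics, pixels), "world_from_camera" (4x4, takes a point from camera to world coordinates). Camera axes: x right, y up, looking along -z (the intrinsics and any distortion apply to the point x, -y, -z); pixel columns grow to the right and rows downward; lengths in m; the calibration is good to about 2 mm. A picture is of the moment at which its call begins.
- job.sign_off(): hands the job in, once; it reports no verdict.
The state is a dict: "clock": time; "qpos": joint angles; "qd": joint speeds; "effort": joint torques, N m; "position": TCP position; "ee_rot": TCP orientation; "contact_force": force on the tool from outside, world axes, zero at the start; "moment": the same for the moment, N m; "width": finger opening in m.
Only numpy, scipy, OpenCV 4.12 (cv2) and the standard library are available. Lean on these libraries where they do the work, as an engineer would, in place of code of your own. Each camera call takes 0.05 s, during which the arm holds its last target. There are 200 camera calls.

## Task

The lid of the aluminium beauty case is standing ajar. With closed fingertips press the lid down fully shut, then push the lever of each of the two toggle latches on the case's front down and over until it snaps flat against the case. Grasp and lift nothing, do not shove the case along the counter, and leave the other things on the vanity where they are.

Things in the scene. Friction and masses are not known exactly. Their poses are not given: they have to be found in the camera images.
- case: Aluminium beauty case standing loose on the black counter, 180 deep (x) x 280 wide (y) x 156 mm high when shut, 2.2 to 3.3 kg; body 106 mm high, lid 50 mm. A folded carrying handle, 14 mm high, 100 mm wide, lies across the middle of the lid top. Origin: centre of its underside, on the counter. x points from front to back (the latched front faces -x, roughly to the robot), y to its left, z up.
- case_lid (a joint): Lid of the case, rad: 0 = fully shut, growing as its front edge rises; it starts at 0.22 to 0.5. The hinge line lies along the case's y, 90 mm behind the case's middle and 106 mm up. A stiff hinge holds it at any angle; 1 to 2 N down near the front edge moves it in an arc about the hinge (the top also swings towards the robot), and it stays fully shut.
- lid_front (a point): Point on the lid: the middle of the upper front edge of the lid's flat top (moves with the lid; 180 mm in front of the hinge line and 50 mm above it when shut).
- latch_left (a joint): Toggle draw latch on the case's front, left one seen from the robot; rad of its lever: 0 = open (start), pointing out and 19 degrees up; 0.33 = straight out; 1.9 = snapped shut, hanging flat along the front. Over-centre spring, dead centre at 1.3: from open it takes about 5 N near the free end, falling to none at 1.3; beyond it snaps shut by itself and stays, short of it it springs open.
- latch_right (a joint): Toggle draw latch on the case's front, right one seen from the robot; rad of its lever: 0 = open (start), pointing out and 19 degrees up; 0.33 = straight out; 1.9 = snapped shut, hanging flat along the front. Over-centre spring, dead centre at 1.3: from open it takes about 5 N near the free end, falling to none at 1.3; beyond it snaps shut by itself and stays, short of it it springs open.
- latch_left_pivot (a point): Hinge axis (along the case's y) of the left latch's lever, middle of its width: 8 mm in front of the case's front face, 92 mm above the counter, 85 mm left of the case's middle. The lever is a steel plate 24 mm wide reaching 48 mm from this axis, its outer face 5 mm off the axis, its end kicked out 3 mm more. A thin wire loop joins it, 10 mm from the axis, to the hook on the lid.
- latch_left_tip (a point): Middle of the free end of the left latch's lever, at its outer face (upper face when open); 48 mm from the hinge axis.
- latch_right_pivot (a point): Hinge axis of the right latch's lever, middle of its width; same measures as the left one, 85 mm right of the case's middle.
- latch_right_tip (a point): Middle of the free end of the right latch's lever, at its outer face (upper face when open); 48 mm from the hinge axis.
- serum: Closed frosted glass serum bottle, 34 mm diameter, 76 mm high, standing about 100 mm in front of the case's front face, between the two latches. Bystander. Origin: centre of its underside.
- roller: Rose quartz facial roller on a steel frame, 150 mm long, 55 mm wide, 26 mm high, lying on the counter to the left of the case. Bystander. Origin: under its middle; x along its handle towards the larger stone.
- vanity_mirror: Brushed aluminium hand mirror lying on its back to the right of the case, 240 mm long, disc 112 mm diameter, 9 mm thick. Bystander. Origin: under its middle, 60 mm from the disc's centre; x points to the disc.
- brush_holder: White ceramic toothbrush holder with two toothbrushes, 72 mm diameter, cup 100 mm and brushes 190 mm high, farther back to one side of the case. Bystander. Origin: centre of its underside.
- cotton_jar: Frosted glass cotton jar with steel lid, 90 mm diameter, 110 mm high, farther back to the other side of the case. Bystander. Origin: centre of its underside.
- soap_pump: White ceramic soap dispenser with steel pump spout, 64 mm diameter, 171 mm high, nearer the robot to one side. Bystander. Origin: centre of its underside.
- tumbler: Clear glass tumbler, 72 mm diameter, 90 mm high, nearer the robot to the other side. Bystander. Origin: centre of its underside.

How it is judged:
By the outcome, as a careful person would: the job done as asked, in the order asked, and still so for the second after the job is handed in, with the robot touching nothing.
It also fails if it takes over 61 s, if anything falls off the work surface, if the arm or the gripper's body presses on something with over 40 N, if the wrist force passes 120 N, or if a joint passes its speed limit or range.

## Working session

There is one attempt and no reset: what is moved stays moved. The work goes in short steps, Python scripts to look and compute and a shell command to move; the robot and the scene stay as the last step left them, time stands still between calls to the robot, and variables do not carry over. Pictures are saved under pics/ and viewed, about 8 in all and at most 12, crops included, and the job is handed in when it is done.

```bash
mkdir -p pics; cat > h.py <<'E'
import numpy as np,cv2
from rig import manip,viewer,job
def grab(n,save=None):
    d=viewer.get_image(n)
    if save: cv2.imwrite('pics/'+save,d['frame'])
    return d
def cloud(d):
    K=np.array(d['intrinsics']);Z=d['range_z'];v,u=np.mgrid[0:400,0:640]
    P=np.stack([(u-K[0,2])/K[0,0]*Z,-(v-K[1,2])/K[1,1]*Z,-Z,np.ones_like(Z)],-1)
    W=(P@np.array(d['world_from_camera']).T)[...,:3]; W[Z==0]=np.nan
    return W
E
python3 - <<'E'
from h import *
for n in('side','top'):
    d=grab(n,n+'0.png');np.savez('pics/%s0.npz'%n,W=cloud(d),f=d['frame'])
    print(n,np.round(d['world_from_camera'],3).tolist(),np.round(d['intrinsics'],1).tolist())
print(manip.get_state())
E
```

```text
side [[-0.999, 0.04, -0.024, 0.545], [-0.046, -0.777, 0.628, 0.479], [0.006, 0.629, 0.778, 0.719], [0.0, 0.0, 0.0, 1.0]] [[361.2, 0.0, 322.3], [0.0, 361.2, 197.0], [0.0, 0.0, 1.0]]
top [[-0.006, 0.992, -0.128, 0.459], [-1.0, -0.002, 0.031, 0.015], [0.031, 0.128, 0.991, 0.953], [0.0, 0.0, 0.0, 1.0]] [[375.4, 0.0, 318.0], [0.0, 375.4, 193.5], [0.0, 0.0, 1.0]]
{'clock': 0.1, 'qpos': array([ 1.15001573e+00,  2.76528507e-01,  1.50598981e+00,  2.61518432e-05,
        1.36067407e+00, -1.21025637e-01]), 'qd': array([-7.20190923e-04,  7.67245899e-04, -3.33227461e-03, -4.33748817e-06,
       -7.60985680e-04,  8.86910321e-04]), 'effort': array([ 8.96914989e-04, -4.17701519e+01, -2.46403652e+01, -1.44115652e-04,
        5.95262638e-03,  6.03284889e-06]), 'position': array([0.16959705, 0.54890551, 0.20553474]), 'ee_rot': array([-2.26365215e-04,  1.49319645e-01,  9.88788655e-01, -7.67272528e-04]), 'contact_force': array([-0.25631447, -0.4239167 , -0.06191852]), 'moment': array([-0.02499008, -0.01514248, -0.00631375]), 'width': 0.0853042661533026}
```

View pics/side0.png

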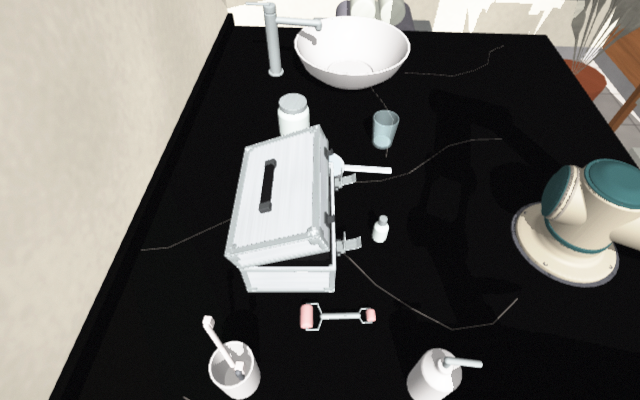

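View pics/top0.png

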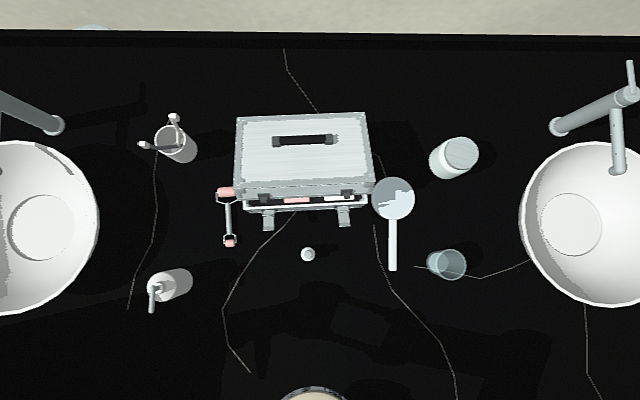

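The side view shows the case around (285,210), with the latch levers near (347,244) and (345,181). The serum bottle is at (381,230). In the top view, the lid spans (235–372,113–195), the levers are at (269,218) and (345,217), and the serum is at (308,254).

```bash
python3 - <<'E'
from h import *
T=np.load('pics/top0.npz');S=np.load('pics/side0.npz')
WT,WS=T['W'],S['W']
# lid plane from top
p=WT[125:175,245:355].reshape(-1,3);p=p[np.isfinite(p).all(1)]
for _ in range(4):
    c=p.mean(0);n=np.linalg.svd(p-c)[2][2];n*=np.sign(n[2]);r=(p-c)@n;k=abs(r)<.004;p=p[k] if k.sum()>500 else p
print('plane',c,n,'tilt',np.arctan2(np.hypot(*n[:2]),n[2]),'dir',np.arctan2(n[1],n[0]),r.std())
for nm,W in(('top',WT),('side',WS)):
    q=W.reshape(-1,3);k=np.isfinite(q).all(1)&(abs((q-c)@n)<.006)&(np.linalg.norm(q-c,axis=1)<.22);m=k.reshape(400,640).astype(np.uint8)
    m=cv2.morphologyEx(m,cv2.MORPH_OPEN,np.ones((3,3)))
    q=W[m>0]
    # in-plane coordinates
    h=np.cross(n,[0,0,1]);h/=np.linalg.norm(h);h*=np.sign(h[1]); f=np.cross(h,n) 
    ab=np.stack([(q-c)@f,(q-c)@h],1).astype(np.float32)
    rc=cv2.minAreaRect(ab);print(nm,len(q),rc, 'f',f,'h',h,'center',c+rc[0][0]*f+rc[0][1]*h)
    print([np.round(c+b[0]*f+b[1]*h,4).tolist() for b in cv2.boxPoints(rc)])
# levers
for nm,W,boxes in(('top',WT,[(255,205,280,232),(336,205,358,230),(298,244,318,264)]),('side',WS,[(334,232,364,256),(332,172,358,190),(370,214,392,245)])):
    for (a,b,c2,d) in boxes:
        q=W[b:d,a:c2].reshape(-1,3);q=q[np.isfinite(q).all(1)&(q[:,2]>.03)]
        print(nm,len(q),'min',q.min(0).round(4),'max',q.max(0).round(4),'med',np.median(q,0).round(4))
# side left face
q=WS[265:290,255:330].reshape(-1,3);q=q[np.isfinite(q).all(1)&(q[:,2]>.01)&(q[:,2]<.1)]
c3=np.median(q,0);q=q[np.linalg.norm(q-c3,axis=1)<.1]
for _ in range(5):
    c3=q.mean(0);n3=np.linalg.svd(q-c3)[2][2];r=abs((q-c3)@n3);q=q[r<max(.003,2*np.median(r))]
print('left face',len(q),c3,n3,q.min(0),q.max(0))
E
```

```text
plane [0.64784912 0.02969974 0.18871515] [0.3689619  0.01799496 0.9292703 ] tilt 0.3783637698387944 dir 0.04873325067763776 0.0010664208734558042
top 9183 ((0.007529690861701965, -0.008690118789672852), (0.2820841670036316, 0.18435299396514893), 89.88026428222656) f [ 0.92816705  0.04526844 -0.36940046] h [-0.04871396  0.99881277 -0.        ] center [0.65526126 0.0213608  0.18593368]
[[0.5763, -0.1235, 0.2201], [0.7474, -0.1155, 0.152], [0.7342, 0.1662, 0.1518], [0.5631, 0.1583, 0.2199]]
side 8986 ((0.005078352987766266, -0.00823277235031128), (0.28531160950660706, 0.18335165083408356), 89.82262420654297) f [ 0.92816705  0.04526844 -0.36940046] h [-0.04871396  0.99881277 -0.        ] center [0.65296373 0.02170664 0.18683921]
[[0.5744, -0.1247, 0.2209], [0.7446, -0.1169, 0.1531], [0.7315, 0.1681, 0.1528], [0.5613, 0.1603, 0.2205]]
top 390 min [0.4859 0.0763 0.0301] max [0.5463 0.1405 0.1402] med [0.5249 0.1    0.1046]
top 272 min [ 0.4939 -0.1103  0.0329] max [ 0.5467 -0.0529  0.1393] med [ 0.523  -0.0701  0.1037]
top 156 min [ 0.4164 -0.0036  0.0395] max [0.4473 0.0275 0.0785] med [0.4317 0.0109 0.0505]
side 379 min [0.4835 0.0748 0.0876] max [0.5366 0.1278 0.1404] med [0.516  0.1024 0.1068]
side 266 min [ 0.4911 -0.0907  0.0902] max [ 0.5454 -0.0382  0.1393] med [ 0.5251 -0.0659  0.1066]
side 237 min [ 0.4129 -0.0016  0.0308] max [0.4459 0.0295 0.0804] med [0.4317 0.0191 0.0517]
left face 1329 [0.6162284  0.16007657 0.05540416] [ 0.04698056 -0.99888215 -0.00522224] [0.5420499  0.15539971 0.01649005] [0.69413874 0.16586831 0.09741272]
```

```bash
python3 - <<'E'
import cv2
a=cv2.imread('pics/side0.png')[110:300,220:400];b=cv2.imread('pics/top0.png')[100:270,210:410]
a=cv2.resize(a,(400,422),interpolation=2);b=cv2.resize(b,(400,340),interpolation=2)
b=cv2.copyMakeBorder(b,0,82,0,0,0);cv2.imwrite('pics/z0.png',cv2.hconcat([a,b]))
E
```

```text
(no output)
```

View pics/z0.png

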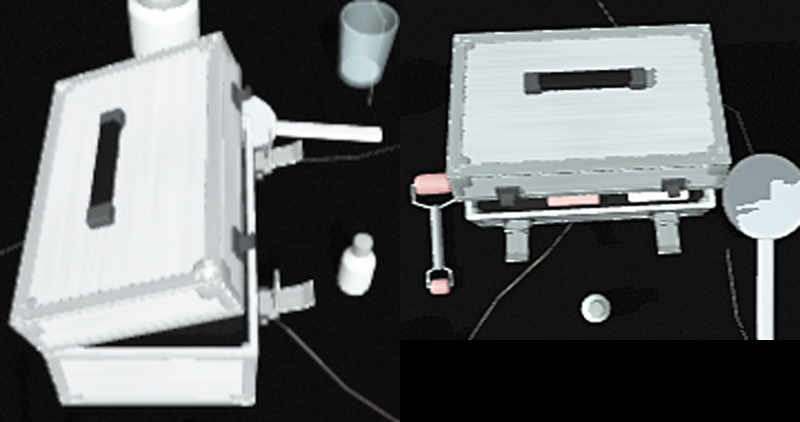

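Case yaw is about 0.047 rad, its origin is near (0.630,0.0205), and the lid angle is about 0.378. The face, tip and lid measurements all agree with each other. Next I'll write a helper that converts case-frame targets into tool-frame rows.

```bash
cat > t.py <<'E'
from h import *
from scipy.spatial.transform import Rotation as R
O=np.array([.630,.0205,0]);C=R.from_euler('z',.047)
def state():
    s=manip.get_state();q=s['ee_rot'];r=R.from_quat([q[1],q[2],q[3],q[0]])
    e=C.inv().apply(s['position']-O)
    print('t %.2f'%s['clock'],'case-pos',e.round(4),'F',s['contact_force'].round(2),'w %.4f'%s['width'],'q',s['qpos'].round(2));return s['position'],r
def rows(wps):
    "wps: (x,y,z in case frame of TCP, tilt deg)"
    p,r=state()
    for x,y,z,t in wps:
        tz=np.array([np.sin(np.radians(t)),0,-np.cos(np.radians(t))]);ty=np.array([0,1,0.]);tx=np.cross(ty,tz)
        g=C*R.from_matrix(np.stack([tx,ty,tz],1)); d=r.inv().apply(O+C.apply([x,y,z])-p)
        print((x,y,z,t),d.round(4).tolist(),(r.inv()*g).as_rotvec(degrees=True).round(1).tolist())
E
python3 - <<'E'
from t import *
rows([(-.47,.5,.33,0),(-.0356,0,.30,0),(-.0356,0,.235,0)])
E
```

```text
t 0.10 case-pos [-0.4351  0.5495  0.2055] F [-0.26 -0.42 -0.06] w 0.0853 q [ 1.15  0.28  1.51  0.    1.36 -0.12]
(-0.47, 0.5, 0.33, 0) [0.0161, -0.0586, -0.1244] [-0.1, -0.0, -19.9]
(-0.0356, 0, 0.3, 0) [-0.5624, -0.3811, -0.094] [-0.1, -0.0, -19.9]
(-0.0356, 0, 0.235, 0) [-0.5624, -0.381, -0.029] [-0.1, -0.0, -19.9]
```

```bash
python3 -m crank '[[0,0,-0.06,0,0,0],[0,0,-0.12,0,0,-10],[-0.05,-0.03,-0.12,0,0,-19.9],[-0.1,-0.07,-0.12,0,0,-19.9],[-0.15,-0.1,-0.12,0,0,-19.9],[-0.2,-0.135,-0.12,0,0,-19.9],[-0.25,-0.17,-0.12,0,0,-19.9],[-0.3,-0.2,-0.12,0,0,-19.9],[-0.35,-0.235,-0.12,0,0,-19.9],[-0.4,-0.27,-0.12,0,0,-19.9],[-0.45,-0.305,-0.12,0,0,-19.9],[-0.5,-0.34,-0.12,0,0,-19.9],[-0.54,-0.365,-0.11,0,0,-19.9],[-0.562,-0.381,-0.094,0,0,-19.9],[-0.562,-0.381,-0.06,0,0,-19.9],[-0.562,-0.381,-0.03,0,0,-19.9],[-0.562,-0.381,-0.03,0,0,-19.9],[-0.562,-0.381,-0.03,0,0,-19.9]]' 0 20
python3 - <<'E'
from t import *
import numpy as np
w=[]
for th in (.378,.3,.22,.15,.08,0,-.02):
    x=.09-.155*np.cos(th)+.05*np.sin(th); z=.106+.155*np.sin(th)+.05*np.cos(th); w.append((round(x,4),0,round(z,4),0))
rows(w)
E
```

```text
clock: 2.35
position: [0.5943, 0.0195, 0.2369]
ee_rot: [0.0, -0.024, 1.0, -0.001]
contact_force: [0.8, 0.6, -0.3]
width: -0.0001
t 2.35 case-pos [-0.0357  0.0006  0.2369] F [ 0.77  0.64 -0.27] w -0.0001 q [-0.08  0.29  1.41 -0.    1.44 -1.7 ]
(np.float64(-0.0356), 0, np.float64(0.2097), 0) [-0.0001, -0.0006, 0.0272] [-0.1, 0.0, 0.1]
(np.float64(-0.0433), 0, np.float64(0.1996), 0) [0.0076, -0.0006, 0.0373] [-0.1, 0.0, 0.1]
(np.float64(-0.0504), 0, np.float64(0.1886), 0) [0.0147, -0.0005, 0.0483] [-0.1, 0.0, 0.1]
(np.float64(-0.0558), 0, np.float64(0.1786), 0) [0.0201, -0.0005, 0.0583] [-0.1, 0.0, 0.1]
(np.float64(-0.0605), 0, np.float64(0.1682), 0) [0.0248, -0.0005, 0.0687] [-0.1, 0.0, 0.1]
(np.float64(-0.065), 0, np.float64(0.156), 0) [0.0293, -0.0005, 0.0809] [-0.1, 0.0, 0.1]
(np.float64(-0.066), 0, np.float64(0.1529), 0) [0.0303, -0.0005, 0.084] [-0.1, 0.0, 0.1]
```

```bash
python3 -m crank '[[0,0,0.01,0,0,0],[0,0,0.02,0,0,0],[0.002,0,0.027,0,0,0],[0.005,0,0.033,0,0,0],[0.008,0,0.038,0,0,0],[0.011,0,0.043,0,0,0],[0.015,0,0.048,0,0,0],[0.018,0,0.054,0,0,0],[0.021,0,0.06,0,0,0],[0.023,0,0.065,0,0,0],[0.025,0,0.07,0,0,0],[0.027,0,0.074,0,0,0],[0.029,0,0.078,0,0,0],[0.029,0,0.08,0,0,0],[0.029,0,0.08,0,0,0]]'
```

```text
clock: 4.22
position: [0.5655, 0.018, 0.1566]
ee_rot: [0.0, -0.024, 1.0, -0.001]
contact_force: [0.5, -0.4, -0.2]
width: 0.0002
```

```bash
python3 -m crank '[[0,0,0.001,0,0,0],[0,0,0.002,0,0,0],[0,0,0.003,0,0,0],[0,0,0.003,0,0,0]]'; python3 - <<'E'
from t import *
d=grab('side','s1.png');W=cloud(d)
cv2.imwrite('pics/s1c.png',cv2.resize(d['frame'][90:310,200:480],(800,628),interpolation=2)[:600])
L=C.inv().apply(W.reshape(-1,3)-O)
k=(abs(L[:,0]-.01)<.07)&(abs(L[:,1])<.12)&(abs(L[:,1])>.06)&(L[:,2]>.12)
A=np.c_[L[k][:,:2],np.ones(k.sum())];print(np.linalg.lstsq(A,L[k][:,2],rcond=None)[0])
E
```

```text
clock: 4.72
position: [0.5656, 0.018, 0.1536]
ee_rot: [0.0, -0.024, 1.0, -0.001]
contact_force: [-0.5, -0.8, 0.2]
width: -0.0001
[-1.90109961  0.12998966  0.2333824 ]
```

View pics/s1c.png

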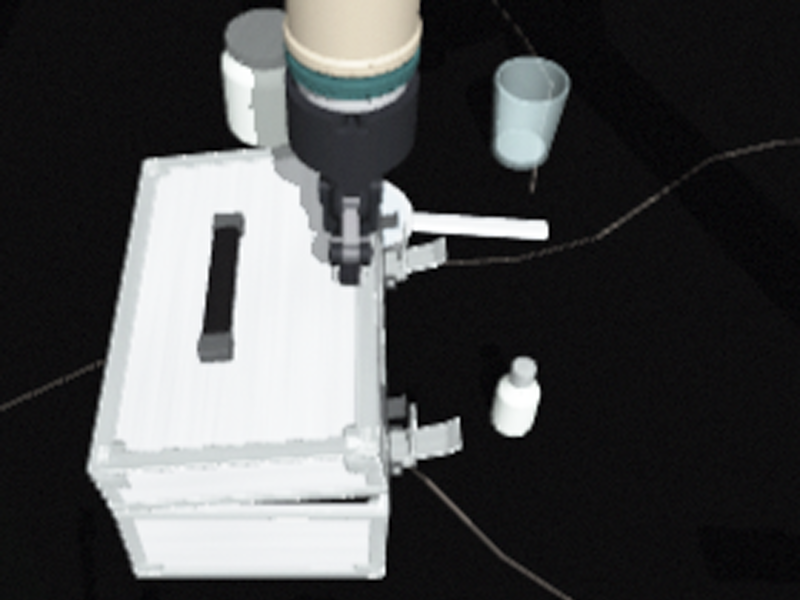

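The lid is nearly shut, with a thin dark wedge still visible at about (330,500) in the crop. The contact force is about 0, so I'll keep pressing.

```bash
for i in 1 2 3; do python3 -m crank '[[0,0,0.001,0,0,0],[0.0005,0,0.002,0,0,0],[0.0005,0,0.002,0,0,0]]' | egrep 'pos|force'; done
python3 - <<'E'
from t import *
d=grab('side');W=cloud(d)
L=C.inv().apply(W.reshape(-1,3)-O)
k=(abs(L[:,0])<.07)&(L[:,1]<.12)&(L[:,1]>.06)&(L[:,2]>.12)&(L[:,2]<.19)
A=np.c_[L[k][:,:2],np.ones(k.sum())];print(k.sum(),np.linalg.lstsq(A,L[k][:,2],rcond=None)[0])
E
```

```text
position: [0.5652, 0.018, 0.1514]
contact_force: [-0.1, 0.4, 1.5]
position: [0.5647, 0.0179, 0.1493]
contact_force: [0.2, 0.7, 0.5]
position: [0.5642, 0.0179, 0.1471]
contact_force: [0.1, 0.2, 0.4]
2099 [-0.0927588  -0.01878396  0.16856174]
```

```bash
python3 - <<'E'
from t import *
state()
for n in('side','top'):
    d=grab(n);W=cloud(d);L=C.inv().apply(W.reshape(-1,3)-O).reshape(W.shape)
    x,y,z=L[...,0],L[...,1],L[...,2]
    for y0 in(.12,.08,.05,.03,-.03,-.08,-.12):
        o=[]
        for x0 in np.arange(-.105,.1,.02):
            k=(abs(x-x0)<.006)&(abs(y-y0)<.008)&(z>.1)&(z<.2)
            o.append(round(float(np.median(z[k])),3) if k.any() else 0)
        print(n,y0,o)
    # fingers
    f=(abs(x+.066)<.03)&(abs(y)<.03)&(z>.13)
    for z0 in np.arange(.14,.23,.01):
        k=f&(abs(z-z0)<.005)
        if k.sum()>3: print('z%.2f'%z0,k.sum(),'x',x[k].min().round(3),x[k].max().round(3),'y',y[k].min().round(3),y[k].max().round(3))
    cv2.imwrite('pics/%s2.png'%n,d['frame'])
a=cv2.imread('pics/side2.png')[90:310,210:370];b=cv2.imread('pics/top2.png')[90:260,210:390]
a=cv2.resize(a,(400,550),interpolation=2);b=cv2.resize(b,(400,378),interpolation=2)
cv2.imwrite('pics/z2.png',cv2.hconcat([a,cv2.copyMakeBorder(b,0,172,0,0,0)]))
E
```

```text
t 5.95 case-pos [-0.0658  0.0005  0.1471] F [-0.38  0.23  0.41] w 0.0000 q [-0.09  0.3   1.62 -0.    1.22 -1.71]
side 0.12 [0, 0.175, 0.173, 0.171, 0.169, 0.167, 0.165, 0.163, 0.161, 0.16, 0.159]
side 0.08 [0.11, 0.175, 0.173, 0.171, 0.169, 0.167, 0.165, 0.163, 0.161, 0.159, 0.159]
side 0.05 [0, 0.176, 0.173, 0.171, 0.169, 0.167, 0.177, 0.163, 0.161, 0.159, 0.159]
side 0.03 [0, 0.175, 0.173, 0.171, 0.169, 0.167, 0.178, 0.163, 0.162, 0.16, 0.159]
side -0.03 [0, 0.176, 0, 0.171, 0.169, 0.167, 0.179, 0.163, 0.161, 0.16, 0.159]
side -0.08 [0.13, 0.148, 0, 0.171, 0.169, 0.167, 0.165, 0.163, 0.161, 0.159, 0.16]
side -0.12 [0, 0, 0, 0, 0.169, 0.167, 0.165, 0.163, 0.162, 0.16, 0.159]
z0.14 14 x -0.091 -0.089 y -0.03 0.029
z0.15 10 x -0.089 -0.088 y -0.001 0.028
z0.17 332 x -0.086 -0.036 y -0.03 0.03
z0.18 99 x -0.086 -0.058 y -0.028 0.029
z0.19 37 x -0.078 -0.058 y 0.006 0.016
z0.20 17 x -0.074 -0.062 y 0.012 0.015
z0.22 6 x -0.075 -0.055 y 0.006 0.01
top 0.12 [0, 0, 0, 0.172, 0.167, 0.165, 0, 0, 0.162, 0.159, 0.158]
top 0.08 [0.136, 0.16, 0.171, 0.17, 0, 0, 0, 0, 0, 0, 0]
top 0.05 [0, 0.155, 0.171, 0, 0, 0, 0, 0, 0, 0, 0]
top 0.03 [0, 0.15, 0, 0, 0, 0, 0, 0, 0, 0, 0]
top -0.03 [0, 0.155, 0, 0, 0, 0, 0, 0, 0, 0, 0]
top -0.08 [0, 0, 0, 0, 0, 0, 0, 0, 0, 0, 0.157]
top -0.12 [0, 0.157, 0.172, 0.169, 0.167, 0.166, 0, 0, 0, 0.159, 0.157]
z0.14 28 x -0.09 -0.086 y -0.029 0.029
z0.15 17 x -0.087 -0.086 y -0.025 0.029
z0.16 15 x -0.086 -0.085 y -0.029 0.029
z0.17 13 x -0.085 -0.08 y -0.029 0.03
z0.18 8 x -0.085 -0.079 y -0.028 0.03
```

View pics/z2.png

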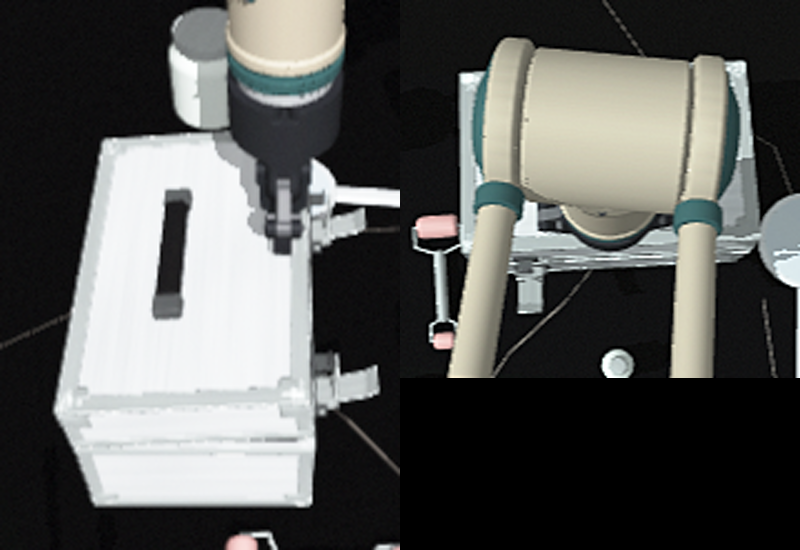

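The cloud shows the lid still about 0.1 rad open, with its top at z≈0.174 under the fingertips, although the reported TCP z is 0.147. The true fingertip therefore sits about 25 mm above the reported TCP. I'll keep pressing, guided by force and camera rather than reported z.

```bash
python3 -m crank '[[0.001,0,0.003,0,0,0],[0.002,0,0.006,0,0,0],[0.003,0,0.009,0,0,0],[0.004,0,0.012,0,0,0],[0.004,0,0.012,0,0,0]]' | egrep 'pos|force'
cat > lid.py <<'E'
from t import *
state();d=grab('side');W=cloud(d);L=C.inv().apply(W.reshape(-1,3)-O)
k=(abs(L[:,0])<.07)&(L[:,1]<.12)&(L[:,1]>.06)&(L[:,2]>.12)&(L[:,2]<.19)
A=np.c_[L[k][:,:2],np.ones(k.sum())];print(k.sum(),np.linalg.lstsq(A,L[k][:,2],rcond=None)[0])
E
python3 lid.py
```

```text
position: [0.5602, 0.0177, 0.1348]
contact_force: [-1.2, 0.3, 0.9]
t 6.67 case-pos [-0.0698  0.0005  0.1348] F [-1.22  0.35  0.94] w 0.0001 q [-0.09  0.3   1.65 -0.    1.19 -1.71]
2093 [-0.01778353 -0.02155549  0.16186136]
```

```bash
for i in 1 2 3 4; do python3 -m crank '[[0,0,0.001,0,0,0],[0,0,0.001,0,0,0]]' | egrep 'pos|force'; done; python3 lid.py
```

```text
position: [0.5605, 0.0177, 0.1339]
contact_force: [-0.9, -0.1, 0.7]
position: [0.5604, 0.0178, 0.1328]
contact_force: [1.0, -0.3, -0.0]
position: [0.5604, 0.0177, 0.1317]
contact_force: [-0.1, 0.4, 0.8]
position: [0.5604, 0.0177, 0.131]
contact_force: [-1.4, 0.6, 3.9]
t 7.72 case-pos [-0.0696  0.0005  0.131 ] F [-1.36  0.62  3.89] w 0.0001 q [-0.09  0.31  1.66 -0.    1.18 -1.71]
2088 [ 0.00245998 -0.02101417  0.15997246]
```

```bash
for i in 1 2; do python3 -m crank '[[0,0,0.001,0,0,0],[0,0,0.001,0,0,0]]' | egrep 'pos|force'; done; python3 lid.py
```

```text
position: [0.5605, 0.0177, 0.131]
contact_force: [-2.3, 0.1, 8.0]
position: [0.5605, 0.0177, 0.131]
contact_force: [-3.0, 0.0, 7.9]
t 8.28 case-pos [-0.0695  0.0005  0.131 ] F [-3.    0.02  7.9 ] w -0.0001 q [-0.09  0.31  1.66 -0.    1.18 -1.71]
2094 [ 0.00249704 -0.02006135  0.15987926]
```

The lid is shut: there's a hard stop with force rising to 8 N, and the lid slope is about 0. Now I'll retreat, tilt 40°, and check by camera where the real fingertip is.

```bash
python3 - <<'E'
from t import *
rows([(-.07,0,.2,0),(-.17,.085,.19,40)])
E
```

```text
t 8.32 case-pos [-0.0695  0.0005  0.131 ] F [-2.93 -0.77  7.83] w -0.0002 q [-0.09  0.31  1.66 -0.    1.18 -1.71]
(-0.07, 0, 0.2, 0) [0.0003, -0.0006, -0.069] [-0.1, 0.2, 0.1]
(-0.17, 0.085, 0.19, 40) [0.1002, 0.0845, -0.0594] [-0.1, -39.8, 0.1]
```

```bash
python3 -m crank '[[0,0,-0.02,0,0,0],[0,0,-0.06,0,0,0],[0.03,0.02,-0.07,0,-5,0],[0.06,0.05,-0.07,0,-12,0],[0.1,0.085,-0.06,0,-20,0],[0.1,0.085,-0.06,0,-30,0],[0.1,0.085,-0.06,0,-40,0],[0.1,0.085,-0.06,0,-40,0],[0.1,0.085,-0.06,0,-40,0],[0.1,0.085,-0.06,0,-40,0]]'
python3 - <<'E'
from t import *
p,r=state();print(r.as_matrix()[:,2])
d=grab('side','s3.png');W=cloud(d);L=C.inv().apply(W.reshape(-1,3)-O)
k=(L[:,0]>-.27)&(L[:,0]<-.115)&(L[:,1]>.05)&(L[:,1]<.13)&(L[:,2]>.12)&(L[:,2]<.25)
q=L[k];t=np.radians(40);a=q@np.array([np.sin(t),0,-np.cos(t)]);b=q@np.array([np.cos(t),0,np.sin(t)])
i=np.argsort(-a)[:40];print(len(q),'tip pts',q[i].mean(0),q[i].min(0),q[i].max(0))
e=C.inv().apply(p-O);print('rep a,b',e@[np.sin(t),0,-np.cos(t)],e@[np.cos(t),0,np.sin(t)])
for a0 in np.arange(a.max()-.05,a.max(),.005):
    m=abs(a-a0)<.0025;print(round(a0,4),m.sum(),'b',b[m].min().round(4),b[m].max().round(4),'y',q[m][:,1].min().round(4),q[m][:,1].max().round(4)) if m.any() else 0
cv2.imwrite('pics/s3c.png',cv2.resize(d['frame'][100:310,230:510],(800,600),interpolation=2))
# latch levers in the side view
for y0 in(.085,-.085):
    k=(abs(L[:,1]-y0)<.016)&(L[:,0]>-.16)&(L[:,0]<-.093)&(L[:,2]>.06)&(L[:,2]<.16)
    print('latch',y0,k.sum(),L[k].min(0).round(4),L[k].max(0).round(4))
E
```

```text
clock: 9.57
position: [0.46, 0.098, 0.1934]
ee_rot: [0.345, -0.023, 0.938, 0.008]
contact_force: [-0.1, 0.9, -1.2]
width: 0.0006
t 9.57 case-pos [-0.1662  0.0854  0.1934] F [-0.14  0.93 -1.19] w 0.0006 q [ 0.08 -0.19  2.29 -0.07  0.34 -1.48]
[ 0.64688578  0.02988581 -0.76200106]
341 tip pts [-0.18197684  0.08895063  0.22237443] [-0.1933036   0.07327942  0.21174402] [-0.17767017  0.09748318  0.22780897]
rep a,b -0.2549656627806807 -0.003003275389423353
-0.3328 17 b -0.0135 -0.006 y 0.088 0.1201
-0.3278 4 b -0.0149 -0.0048 y 0.1147 0.1169
-0.3228 6 b 0.0002 0.0063 y 0.0814 0.1011
-0.3178 44 b -0.0075 0.0083 y 0.0712 0.1005
-0.3128 51 b -0.0111 0.0087 y 0.0717 0.0994
-0.3078 45 b -0.0102 0.0082 y 0.0719 0.0997
-0.3028 46 b -0.0104 0.0088 y 0.0723 0.0997
-0.2978 44 b -0.01 0.0082 y 0.0724 0.0994
-0.2928 45 b -0.0096 0.0087 y 0.0715 0.0994
-0.2878 25 b -0.0095 0.0084 y 0.078 0.0969
latch 0.085 335 [-0.1424  0.0733  0.0874] [-0.0954  0.1006  0.1414]
latch -0.085 249 [-0.1424 -0.0961  0.0887] [-0.0953 -0.0691  0.1402]
```

View pics/s3c.png

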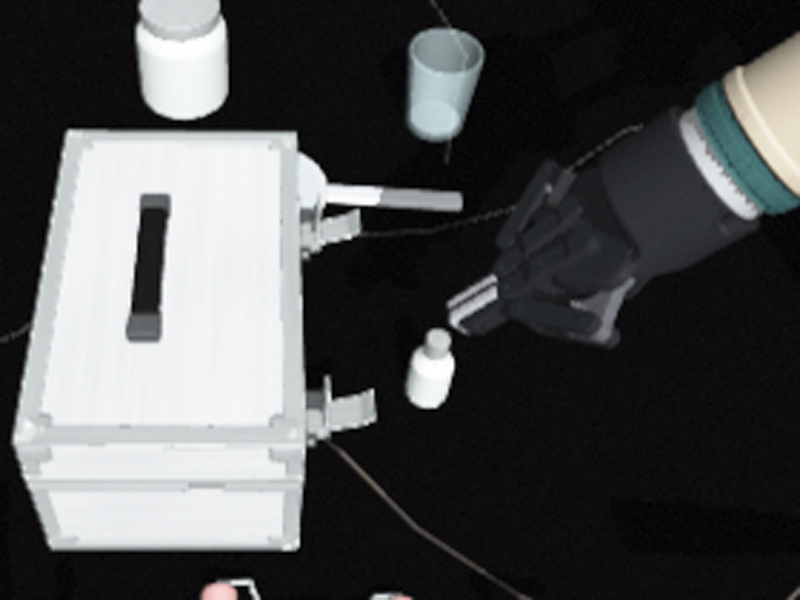

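The crop shows the lid shut, both levers still open at (355,410) and (340,228), and the case not moved. The fingertip is at (455,320). It lies about 25 mm behind the reported TCP along the tool axis, so I'll correct for that and check the joint-5 margin for the latch path.

```bash
cat >> t.py <<'E'
OFF=.025
def rowst(wps): # wps give the true fingertip
    rows([(x+OFF*np.sin(np.radians(t)),y,z-OFF*np.cos(np.radians(t)),t) for x,y,z,t in wps])
def arc(a,t,r=.036,extra=0):
    d=np.array([-np.cos(a),np.sin(a)]);n=np.array([np.sin(a),np.cos(a)]);t=np.radians(t);u=np.array([np.cos(t),np.sin(t)])
    return np.array([-.098,.092])+r*d+(.005+.0095*abs(n@u)-extra)*n
E
python3 - <<'E'
from t import *
from scipy.optimize import least_squares,fsolve
D=[(.5745,.2055,.2765,1.506,1.361),(.5946,.2369,.29,1.41,1.44),(.5609,.131,.31,1.66,1.18),(.470,.1934,-.19,2.29,.34)]
def fk(p,a,b,c): 
    g=a+b+c; return p[0]*np.sin(a)+p[1]*np.sin(a+b)+p[2]*np.cos(a+b)+p[3]*np.sin(g), p[4]+p[0]*np.cos(a)+p[1]*np.cos(a+b)-p[2]*np.sin(a+b)+p[3]*np.cos(g)
f=lambda p:np.concatenate([np.array(fk(p,*d[2:]))-d[:2] for d in D]+[np.array([p[2]])*.05])
s=least_squares(f,[.4,.4,0,.25,.2]);print(s.x.round(3),f(s.x).round(3))
for t in(40,35,30,25):
    for a in(.33,-.3,-.97,-1.1,-1.4):
        x,z=arc(a,t);tr=np.radians(t);X=x+.63+OFF*np.sin(tr);X=np.hypot(X,.1);Z=z-OFF*np.cos(tr)
        q=fsolve(lambda v:np.array(fk(s.x,v[0],v[1],np.pi-tr-v[0]-v[1]))-[X,Z],[0,2.1]);print(t,a,np.round((x,z),4),'q',q.round(2),round(np.pi-tr-q.sum(),2))
E
```

```text
[0.644 0.418 0.044 0.391 0.11 ] [ 0.     0.001 -0.001  0.001  0.    -0.003 -0.     0.     0.002]
40 0.33 [-0.1278  0.1161] q [0.08 2.39] -0.03
40 -0.3 [-0.135   0.0897] q [0.13 2.45] -0.14
40 -0.97 [-0.1246  0.0666] q [0.2  2.47] -0.23
40 -1.1 [-0.1221  0.0639] q [0.21 2.47] -0.24
40 -1.4 [-0.1151  0.0584] q [0.23 2.46] -0.26
35 0.33 [-0.1279  0.1157] q [0.08 2.32] 0.14
35 -0.3 [-0.1347  0.0889] q [0.12 2.37] 0.04
35 -0.97 [-0.1252  0.067 ] q [0.18 2.39] -0.04
35 -1.1 [-0.1228  0.0642] q [0.19 2.39] -0.05
35 -1.4 [-0.1157  0.0585] q [0.21 2.39] -0.07
30 0.33 [-0.1281  0.1152] q [0.08 2.24] 0.29
30 -0.3 [-0.1345  0.0882] q [0.12 2.3 ] 0.2
30 -0.97 [-0.1259  0.0674] q [0.17 2.31] 0.13
30 -1.1 [-0.1234  0.0645] q [0.18 2.31] 0.12
30 -1.4 [-0.1162  0.0586] q [0.2  2.31] 0.1
25 0.33 [-0.1283  0.1146] q [0.1  2.17] 0.43
25 -0.3 [-0.1343  0.0874] q [0.14 2.22] 0.34
25 -0.97 [-0.1265  0.0679] q [0.18 2.24] 0.28
25 -1.1 [-0.124   0.0648] q [0.19 2.24] 0.28
25 -1.4 [-0.1167  0.0587] q [0.21 2.24] 0.26
```

```bash
cat > path.py <<'E'
import sys
from t import *
y=float(sys.argv[1]);w=[(-.15,y,.17,28),(-.132,y,.14,28)]
for a,r in((.33,.036),(.1,.037),(-.15,.038),(-.4,.040),(-.6,.042),(-.8,.044),(-.97,.045),(-1.1,.046),(-1.2,.046)):
    x,z=arc(a,28,r,.001);w.append((round(x,4),y,round(z,4),28))
rowst(w)
E
python3 path.py .085
```

```text
t 9.62 case-pos [-0.1666  0.0853  0.1929] F [ 0.01 -0.86  0.46] w 0.0001 q [ 0.08 -0.19  2.29 -0.07  0.34 -1.48]
(np.float64(-0.1382632109303527), 0.085, np.float64(0.14792631017852684), 28) [0.0075, -0.0003, 0.0527] [-0.0, 12.3, 0.1]
(np.float64(-0.12026321093035273), 0.085, np.float64(0.11792631017852684), 28) [0.0132, -0.0003, 0.0872] [-0.0, 12.3, 0.1]
(np.float64(-0.11676321093035273), 0.085, np.float64(0.09192631017852683), 28) [0.0273, -0.0002, 0.1093] [-0.0, 12.3, 0.1]
(np.float64(-0.12216321093035272), 0.085, np.float64(0.08282631017852682), 28) [0.0373, -0.0002, 0.1127] [-0.0, 12.3, 0.1]
(np.float64(-0.12486321093035273), 0.085, np.float64(0.07132631017852682), 28) [0.0468, -0.0002, 0.1197] [-0.0, 12.3, 0.1]
(np.float64(-0.12496321093035272), 0.085, np.float64(0.058826310178526825), 28) [0.055, -0.0002, 0.1292] [-0.0, 12.3, 0.1]
(np.float64(-0.12376321093035274), 0.085, np.float64(0.05042631017852682), 28) [0.0595, -0.0002, 0.1364] [-0.0, 12.3, 0.1]
(np.float64(-0.12186321093035273), 0.085, np.float64(0.04322631017852682), 28) [0.0627, -0.0002, 0.1431] [-0.0, 12.3, 0.1]
(np.float64(-0.11866321093035272), 0.085, np.float64(0.037526310178526825), 28) [0.064, -0.0002, 0.1495] [-0.0, 12.3, 0.1]
(np.float64(-0.11556321093035272), 0.085, np.float64(0.03322631017852683), 28) [0.0644, -0.0001, 0.1548] [-0.0, 12.3, 0.1]
(np.float64(-0.11246321093035273), 0.085, np.float64(0.030726310178526825), 28) [0.0637, -0.0001, 0.1587] [-0.0, 12.3, 0.1]
```

```bash
python3 -m crank '[[0.004,0,0.025,0,6,0],[0.0075,0,0.053,0,12.3,0],[0.01,0,0.07,0,12.3,0],[0.013,0,0.087,0,12.3,0],[0.013,0,0.087,0,12.3,0]]' && python3 path.py .085
```

```text
clock: 10.25
position: [0.5072, 0.0999, 0.1174]
ee_rot: [0.241, -0.023, 0.97, 0.005]
contact_force: [-0.6, -0.7, 0.1]
width: -0.0001
t 10.25 case-pos [-0.1189  0.085   0.1174] F [-0.55 -0.66  0.07] w -0.0001 q [ 0.07  0.05  2.17 -0.03  0.43 -1.53]
(np.float64(-0.1382632109303527), 0.085, np.float64(0.14792631017852684), 28) [0.0028, -0.0001, -0.0361] [-0.1, -0.1, 0.0]
(np.float64(-0.12026321093035273), 0.085, np.float64(0.11792631017852684), 28) [0.0009, -0.0, -0.0011] [-0.1, -0.1, 0.0]
(np.float64(-0.11676321093035273), 0.085, np.float64(0.09192631017852683), 28) [0.01, -0.0, 0.0235] [-0.1, -0.1, 0.0]
(np.float64(-0.12216321093035272), 0.085, np.float64(0.08282631017852682), 28) [0.019, -0.0, 0.029] [-0.1, -0.1, 0.0]
(np.float64(-0.12486321093035273), 0.085, np.float64(0.07132631017852682), 28) [0.0268, 0.0, 0.0379] [-0.1, -0.1, 0.0]
(np.float64(-0.12496321093035272), 0.085, np.float64(0.058826310178526825), 28) [0.0327, 0.0, 0.0489] [-0.1, -0.1, 0.0]
(np.float64(-0.12376321093035274), 0.085, np.float64(0.05042631017852682), 28) [0.0356, 0.0, 0.0569] [-0.1, -0.1, 0.0]
(np.float64(-0.12186321093035273), 0.085, np.float64(0.04322631017852682), 28) [0.0373, 0.0, 0.0642] [-0.1, -0.1, 0.0]
(np.float64(-0.11866321093035272), 0.085, np.float64(0.037526310178526825), 28) [0.0371, 0.0001, 0.0707] [-0.1, -0.1, 0.0]
(np.float64(-0.11556321093035272), 0.085, np.float64(0.03322631017852683), 28) [0.0364, 0.0001, 0.0759] [-0.1, -0.1, 0.0]
(np.float64(-0.11246321093035273), 0.085, np.float64(0.030726310178526825), 28) [0.0348, 0.0001, 0.0796] [-0.1, -0.1, 0.0]
```

First contact check (should show about 5 N by the second waypoint).

```bash
python3 -m crank '[[0.005,0,0.012,0,0,0],[0.01,0,0.0235,0,0,0],[0.0145,0,0.0265,0,0,0],[0.019,0,0.029,0,0,0],[0.019,0,0.029,0,0,0]]' && python3 path.py .085 | tail -8
```

```text
clock: 10.88
position: [0.508, 0.0999, 0.0859]
ee_rot: [0.245, -0.023, 0.969, 0.005]
contact_force: [5.5, -0.6, 3.1]
width: -0.0001
(np.float64(-0.12216321093035272), 0.085, np.float64(0.08282631017852682), 28) [0.005, -0.0, 0.0008] [-0.1, 0.4, 0.0]
(np.float64(-0.12486321093035273), 0.085, np.float64(0.07132631017852682), 28) [0.0128, -0.0, 0.0096] [-0.1, 0.4, 0.0]
(np.float64(-0.12496321093035272), 0.085, np.float64(0.058826310178526825), 28) [0.0189, 0.0, 0.0205] [-0.1, 0.4, 0.0]
(np.float64(-0.12376321093035274), 0.085, np.float64(0.05042631017852682), 28) [0.0218, 0.0, 0.0285] [-0.1, 0.4, 0.0]
(np.float64(-0.12186321093035273), 0.085, np.float64(0.04322631017852682), 28) [0.0235, 0.0, 0.0357] [-0.1, 0.4, 0.0]
(np.float64(-0.11866321093035272), 0.085, np.float64(0.037526310178526825), 28) [0.0234, 0.0, 0.0423] [-0.1, 0.4, 0.0]
(np.float64(-0.11556321093035272), 0.085, np.float64(0.03322631017852683), 28) [0.0228, 0.0, 0.0475] [-0.1, 0.4, 0.0]
(np.float64(-0.11246321093035273), 0.085, np.float64(0.030726310178526825), 28) [0.0212, 0.0, 0.0512] [-0.1, 0.4, 0.0]
```

The force along +x shows the finger catching the lever's kicked end, so I'll use a smaller radius.

```bash
sed -i 's/for a,r in.*/for a,r in((.33,.030),(.1,.031),(-.1,.031),(-.3,.032),(-.5,.033),(-.7,.036),(-.85,.038),(-.97,.040),(-1.1,.042),(-1.2,.042)):/' path.py; python3 path.py .085 | tail -10
```

```text
(np.float64(-0.11106321093035273), 0.085, np.float64(0.09002631017852683), 28) [-0.0082, -0.0, -0.0003] [-0.1, 0.4, 0.0]
(np.float64(-0.11616321093035274), 0.085, np.float64(0.08222631017852683), 28) [-0.0, -0.0, 0.0041] [-0.1, 0.4, 0.0]
(np.float64(-0.11786321093035272), 0.085, np.float64(0.07442631017852683), 28) [0.0052, -0.0, 0.0102] [-0.1, 0.4, 0.0]
(np.float64(-0.11856321093035273), 0.085, np.float64(0.06602631017852682), 28) [0.0098, 0.0, 0.0173] [-0.1, 0.4, 0.0]
(np.float64(-0.11716321093035272), 0.085, np.float64(0.05772631017852682), 28) [0.0125, 0.0, 0.0252] [-0.1, 0.4, 0.0]
(np.float64(-0.11766321093035272), 0.085, np.float64(0.05132631017852683), 28) [0.016, 0.0, 0.0306] [-0.1, 0.4, 0.0]
(np.float64(-0.11686321093035272), 0.085, np.float64(0.046226310178526825), 28) [0.0177, 0.0, 0.0355] [-0.1, 0.4, 0.0]
(np.float64(-0.11576321093035273), 0.085, np.float64(0.04172631017852682), 28) [0.0189, 0.0, 0.04] [-0.1, 0.4, 0.0]
(np.float64(-0.11376321093035273), 0.085, np.float64(0.036826310178526826), 28) [0.0195, 0.0, 0.0452] [-0.1, 0.4, 0.0]
(np.float64(-0.11096321093035273), 0.085, np.float64(0.03452631017852682), 28) [0.0181, 0.0, 0.0486] [-0.1, 0.4, 0.0]
```

```bash
python3 -m crank '[[-0.001,0,0.002,0,0,0],[0,0,0.005,0,0,0],[0.0025,0,0.008,0,0,0],[0.0052,0,0.0115,0,0,0],[0.0052,0,0.0115,0,0,0]]' && python3 path.py .085 | tail -8
```

```text
clock: 11.5
position: [0.5099, 0.1, 0.0741]
ee_rot: [0.246, -0.023, 0.969, 0.005]
contact_force: [1.7, 0.4, 4.8]
width: -0.0
(np.float64(-0.11786321093035272), 0.085, np.float64(0.07442631017852683), 28) [0.0013, -0.0, -0.001] [-0.1, 0.5, 0.0]
(np.float64(-0.11856321093035273), 0.085, np.float64(0.06602631017852682), 28) [0.006, -0.0, 0.006] [-0.1, 0.5, 0.0]
(np.float64(-0.11716321093035272), 0.085, np.float64(0.05772631017852682), 28) [0.0087, -0.0, 0.014] [-0.1, 0.5, 0.0]
(np.float64(-0.11766321093035272), 0.085, np.float64(0.05132631017852683), 28) [0.0122, 0.0, 0.0193] [-0.1, 0.5, 0.0]
(np.float64(-0.11686321093035272), 0.085, np.float64(0.046226310178526825), 28) [0.0139, 0.0, 0.0242] [-0.1, 0.5, 0.0]
(np.float64(-0.11576321093035273), 0.085, np.float64(0.04172631017852682), 28) [0.0151, 0.0, 0.0287] [-0.1, 0.5, 0.0]
(np.float64(-0.11376321093035273), 0.085, np.float64(0.036826310178526826), 28) [0.0157, 0.0, 0.0339] [-0.1, 0.5, 0.0]
(np.float64(-0.11096321093035273), 0.085, np.float64(0.03452631017852682), 28) [0.0143, 0.0, 0.0373] [-0.1, 0.5, 0.0]
```

Good: mostly vertical force now, 4.8 N. Continue.

```bash
python3 -m crank '[[0.003,0,0.004,0,0,0],[0.005,0,0.008,0,0,0],[0.0075,0,0.0125,0,0,0],[0.0095,0,0.0165,0,0,0],[0.0115,0,0.0205,0,0,0],[0.013,0,0.0245,0,0,0],[0.0130,0,0.0245,0,0,0]]' && python3 path.py .085 | tail -5
```

```text
clock: 12.38
position: [0.5083, 0.0998, 0.0449]
ee_rot: [0.244, -0.023, 0.969, 0.005]
contact_force: [-0.6, -0.3, 1.3]
width: -0.0001
(np.float64(-0.11766321093035272), 0.085, np.float64(0.05132631017852683), 28) [-0.0032, 0.0001, -0.0056] [-0.1, 0.3, 0.0]
(np.float64(-0.11686321093035272), 0.085, np.float64(0.046226310178526825), 28) [-0.0015, 0.0001, -0.0007] [-0.1, 0.3, 0.0]
(np.float64(-0.11576321093035273), 0.085, np.float64(0.04172631017852682), 28) [-0.0003, 0.0001, 0.0038] [-0.1, 0.3, 0.0]
(np.float64(-0.11376321093035273), 0.085, np.float64(0.036826310178526826), 28) [0.0003, 0.0001, 0.009] [-0.1, 0.3, 0.0]
(np.float64(-0.11096321093035273), 0.085, np.float64(0.03452631017852682), 28) [-0.0011, 0.0001, 0.0124] [-0.1, 0.3, 0.0]
```

```bash
python3 -m crank '[[-0.0005,0,0.004,0,0,0],[0,0,0.008,0,0,0],[-0.001,0,0.012,0,0,0],[-0.003,0,0.0145,0,0,0],[-0.003,0,0.0145,0,0,0]]'; python3 - <<'E'
from t import *
state();d=grab('side','s4.png')
cv2.imwrite('pics/s4c.png',cv2.resize(d['frame'][140:290,270:430],(640,600),interpolation=2))
E
```

```text
clock: 13.0
position: [0.5182, 0.1003, 0.0335]
ee_rot: [0.244, -0.023, 0.969, 0.005]
contact_force: [-0.4, -0.2, -0.8]
width: 0.0003
t 13.00 case-pos [-0.1079  0.0849  0.0335] F [-0.36 -0.23 -0.78] w 0.0003 q [ 0.07  0.22  2.29 -0.07  0.14 -1.48]
```

View pics/s4c.png

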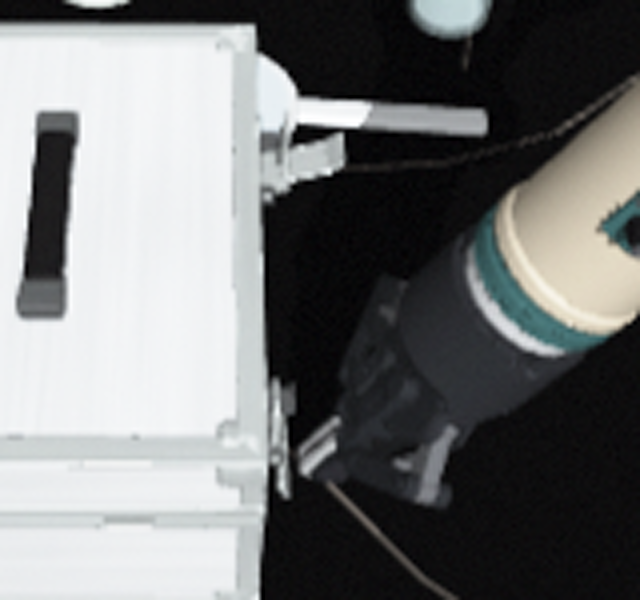

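The left lever is now flat against the front at (283,455); the right one is still open at (315,158). I'll retreat and go to the right latch with a 24° tilt, because joint 5 is close to its limit.

```bash
sed -i 's/,28)/,24)/g; s/arc(a,28/arc(a,24/' path.py; grep -n 28 path.py; python3 - <<'E'
from t import *
rowst([(-.15,.085,.18,24),(-.15,-.085,.18,24),(-.128,-.085,.145,24)])
E
```

```text
t 13.05 case-pos [-0.1081  0.0849  0.0336] F [-0.75  0.22  1.48] w -0.0000 q [ 0.07  0.22  2.29 -0.07  0.14 -1.48]
(np.float64(-0.139831583923105), 0.085, np.float64(0.15716136355893498), 24) [-0.0306, -0.0001, -0.1239] [-0.1, 4.3, 0.0]
(np.float64(-0.139831583923105), -0.085, np.float64(0.15716136355893498), 24) [-0.0305, -0.1701, -0.1237] [-0.1, 4.3, 0.0]
(np.float64(-0.117831583923105), -0.085, np.float64(0.12216136355893496), 24) [-0.0333, -0.17, -0.0825] [-0.1, 4.3, 0.0]
```

```bash
python3 -m crank '[[0,0,-0.03,0,0,0],[0,0,-0.07,0,0,0],[-0.015,0,-0.11,0,4.3,0],[-0.03,0,-0.124,0,4.3,0],[-0.03,-0.04,-0.124,0,4.3,0],[-0.03,-0.085,-0.124,0,4.3,0],[-0.03,-0.13,-0.124,0,4.3,0],[-0.03,-0.17,-0.124,0,4.3,0],[-0.033,-0.17,-0.1,0,4.3,0],[-0.033,-0.17,-0.083,0,4.3,0],[-0.033,-0.17,-0.083,0,4.3,0]]' && python3 path.py -.085
```

```text
clock: 14.42
position: [0.515, -0.0698, 0.1213]
ee_rot: [0.206, -0.023, 0.978, 0.005]
contact_force: [-0.4, 0.3, -0.6]
width: -0.0003
t 14.43 case-pos [-0.1191 -0.0848  0.1213] F [-0.39  0.32 -0.61] w -0.0003 q [-0.4   0.07  2.1   0.31  0.62 -2.24]
(np.float64(-0.139831583923105), -0.085, np.float64(0.147161363558935), 24) [0.0085, -0.0002, -0.032] [-0.0, -0.2, -0.0]
(np.float64(-0.121831583923105), -0.085, np.float64(0.11716136355893499), 24) [0.0042, -0.0002, 0.0027] [-0.0, -0.2, -0.0]
(np.float64(-0.112831583923105), -0.085, np.float64(0.08876136355893498), 24) [0.0074, -0.0002, 0.0323] [-0.0, -0.2, -0.0]
(np.float64(-0.117831583923105), -0.085, np.float64(0.08096136355893498), 24) [0.0151, -0.0002, 0.0374] [-0.0, -0.2, -0.0]
(np.float64(-0.119331583923105), -0.085, np.float64(0.07296136355893497), 24) [0.0197, -0.0002, 0.0441] [-0.0, -0.2, -0.0]
(np.float64(-0.11993158392310499), -0.085, np.float64(0.06456136355893498), 24) [0.0237, -0.0002, 0.0515] [-0.0, -0.2, -0.0]
(np.float64(-0.119031583923105), -0.085, np.float64(0.05756136355893497), 24) [0.0257, -0.0002, 0.0583] [-0.0, -0.2, -0.0]
(np.float64(-0.119631583923105), -0.085, np.float64(0.051061363558934966), 24) [0.0289, -0.0002, 0.064] [-0.0, -0.2, -0.0]
(np.float64(-0.11893158392310499), -0.085, np.float64(0.04586136355893497), 24) [0.0303, -0.0002, 0.0691] [-0.0, -0.2, -0.0]
(np.float64(-0.117831583923105), -0.085, np.float64(0.04126136355893498), 24) [0.0312, -0.0002, 0.0737] [-0.0, -0.2, -0.0]
(np.float64(-0.11573158392310501), -0.085, np.float64(0.03626136355893497), 24) [0.0313, -0.0002, 0.0791] [-0.0, -0.2, -0.0]
(np.float64(-0.113031583923105), -0.085, np.float64(0.03386136355893497), 24) [0.0298, -0.0002, 0.0824] [-0.0, -0.2, -0.0]
```

```bash
python3 -m crank '[[0.002,0,0.012,0,0,0],[0.004,0,0.024,0,0,0],[0.0074,0,0.0323,0,0,0],[0.011,0,0.035,0,0,0],[0.015,0,0.0385,0,0,0],[0.0195,0,0.0445,0,0,0],[0.0195,0,0.0445,0,0,0]]' && python3 path.py -.085 |tail -8
```

```text
clock: 15.3
position: [0.5166, -0.0704, 0.0737]
ee_rot: [0.208, -0.023, 0.978, 0.004]
contact_force: [2.2, -0.0, 4.7]
width: 0.0002
(np.float64(-0.119331583923105), -0.085, np.float64(0.07296136355893497), 24) [0.0019, 0.0005, -0.0] [-0.1, 0.0, -0.0]
(np.float64(-0.11993158392310499), -0.085, np.float64(0.06456136355893498), 24) [0.0059, 0.0005, 0.0074] [-0.1, 0.0, -0.0]
(np.float64(-0.119031583923105), -0.085, np.float64(0.05756136355893497), 24) [0.0079, 0.0005, 0.0142] [-0.1, 0.0, -0.0]
(np.float64(-0.119631583923105), -0.085, np.float64(0.051061363558934966), 24) [0.0111, 0.0005, 0.0199] [-0.1, 0.0, -0.0]
(np.float64(-0.11893158392310499), -0.085, np.float64(0.04586136355893497), 24) [0.0126, 0.0005, 0.0249] [-0.1, 0.0, -0.0]
(np.float64(-0.117831583923105), -0.085, np.float64(0.04126136355893498), 24) [0.0134, 0.0006, 0.0295] [-0.1, 0.0, -0.0]
(np.float64(-0.11573158392310501), -0.085, np.float64(0.03626136355893497), 24) [0.0135, 0.0006, 0.035] [-0.1, 0.0, -0.0]
(np.float64(-0.113031583923105), -0.085, np.float64(0.03386136355893497), 24) [0.0121, 0.0006, 0.0383] [-0.1, 0.0, -0.0]
```

```bash
python3 -m crank '[[0.003,0,0.004,0,0,0],[0.0055,0,0.008,0,0,0],[0.0075,0,0.0135,0,0,0],[0.0095,0,0.0175,0,0,0],[0.0115,0,0.022,0,0,0],[0.0125,0,0.026,0,0,0],[0.013,0,0.03,0,0,0],[0.0125,0,0.034,0,0,0],[0.0105,0,0.038,0,0,0],[0.01,0,0.0395,0,0,0],[0.01,0,0.0395,0,0,0]]'; python3 - <<'E'
from t import *
rowst([(-.15,-.085,.18,24),(-.2,-.085,.26,24)])
E
```

```text
clock: 16.68
position: [0.5236, -0.0701, 0.0334]
ee_rot: [0.208, -0.023, 0.978, 0.004]
contact_force: [-0.3, 0.8, -1.4]
width: 0.0
t 16.68 case-pos [-0.1106 -0.0855  0.0334] F [-0.25  0.8  -1.4 ] w 0.0000 q [-0.39  0.23  2.21  0.51  0.36 -2.46]
(np.float64(-0.139831583923105), -0.085, np.float64(0.15716136355893498), 24) [-0.0236, 0.0003, -0.125] [-0.1, 0.0, -0.0]
(np.float64(-0.189831583923105), -0.085, np.float64(0.237161363558935), 24) [-0.0105, 0.0002, -0.2184] [-0.1, 0.0, -0.0]
```

Force fell to 0, as it should after the snap. Retreating and checking.

```bash
python3 -m crank '[[0,0,-0.03,0,0,0],[0,0,-0.08,0,0,0],[-0.005,0,-0.13,0,0,0],[-0.01,0,-0.18,0,0,0],[-0.01,0,-0.218,0,0,0],[-0.01,0,-0.218,0,0,0]]'; python3 - <<'E'
from t import *
o=np.load('pics/side0.npz');d=grab('side','s5.png');W=cloud(d);L=C.inv().apply(W.reshape(-1,3)-O)
for y0 in(.085,-.085):
    k=(abs(L[:,1]-y0)<.016)&(L[:,0]>-.16)&(L[:,0]<-.093)&(L[:,2]>.03)&(L[:,2]<.15)
    print('latch',y0,k.sum(),L[k].min(0).round(4),L[k].max(0).round(4))
k=(abs(L[:,0])<.07)&(L[:,1]<.12)&(L[:,1]>.06)&(L[:,2]>.12)&(L[:,2]<.19)
print('lid',np.linalg.lstsq(np.c_[L[k][:,:2],np.ones(k.sum())],L[k][:,2],rcond=None)[0])
def face(W):
    q=C.inv().apply(W.reshape(-1,3)-O);q=q[(abs(q[:,1]-.14)<.008)&(abs(q[:,0])<.12)&(q[:,2]>.02)&(q[:,2]<.09)];return q.min(0),np.median(q,0),q.max(0)
print(face(o['W']),face(W))
def ser(W):
    q=W[214:245,370:392].reshape(-1,3);q=q[(q[:,2]>.03)];return np.median(q,0)
print('serum',ser(o['W']),ser(W))
cv2.imwrite('pics/s5c.png',cv2.resize(d['frame'],(800,500),interpolation=2))
t=grab('top','t5.png')['frame'];print(t.shape)
E
```

```text
clock: 17.42
position: [0.445, -0.0744, 0.2402]
ee_rot: [0.211, -0.023, 0.977, 0.002]
contact_force: [0.4, -0.1, 0.4]
width: 0.0002
latch 0.085 133 [-0.1086  0.0742  0.0472] [-0.0954  0.101   0.1301]
latch -0.085 104 [-0.1078 -0.0966  0.0491] [-0.0954 -0.0691  0.1287]
lid [ 0.00401941 -0.02106849  0.15996381]
(array([-0.09240166,  0.13656427,  0.02004092]), array([-0.0020147 ,  0.14006976,  0.05612569]), array([0.08873142, 0.14255396, 0.08996136])) (array([-0.09234763,  0.13716122,  0.0200368 ]), array([-0.00249938,  0.14010495,  0.05552593]), array([0.08864846, 0.14242277, 0.08989316]))
serum [0.43167289 0.01914137 0.051746  ] [0.43146084 0.01965106 0.05173841]
(400, 640, 3)
```

View pics/s5c.png

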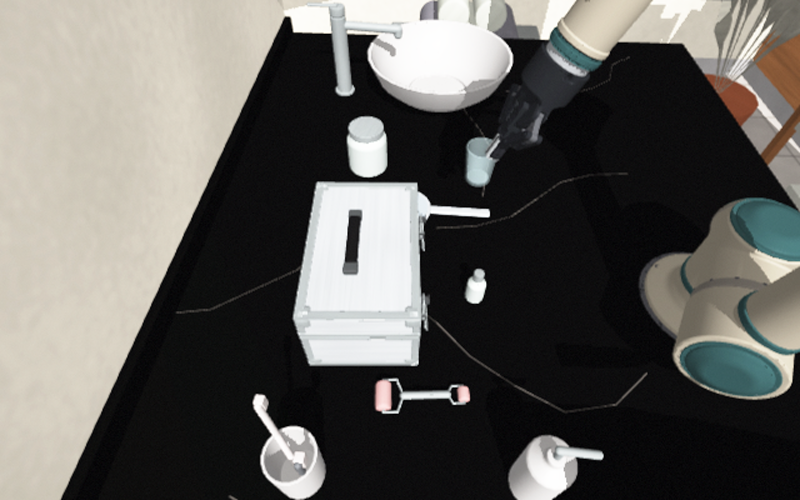

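The lid is flat and both levers hang flat, at (425,312) and (421,235). The case and the other items haven't moved, and the arm is clear.

```bash
python3 -c "from rig import job;print(job.sign_off())"
```

```text
the job is handed in; nothing more can be done
None
```

The lid is pressed fully shut and both toggle latches are snapped flat, left then right. I handed the job in at about 17.5 s with the arm clear of everything.

- **Lid:** it reached a hard stop at about 8 N. In the last picture its top is level from front to back (slope 0.004).
- **Latches:** both levers hang flat against the case front, standing out no more than about 18 mm from it. The push force fell to zero on each, as it should after the snap.
- **Case and serum bottle:** both are within about 0.5 mm of where they started. I checked the other items only by eye in the final side picture, and they look undisturbed.

**Disagreements:**
- The real fingertip sat about 25 mm behind the reported TCP along the tool. My first lid press therefore stopped short; the camera and the contact force showed this, and I corrected for it.
- The side camera read the lid top about 4 mm high, with a slope of about 0.02 across the width. I put both down to calibration.
- On the left latch the finger first caught the lever's kicked-out end, at about 6 N, so I moved it nearer the pivot.

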